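# Cover the ropeway drive's gear pot and hold its run lever at the third notch

### The job

Get the model ropeway's drive ready and run it: set the loose round cover (the large disc with the black knob) down on the open gear pot so that it sits seated and level, without dropping it, and let go of it. Only then press the cross-bar of the spring-return run lever down past its first two notches to the third and lowest one, and keep it pressed there: finish while holding it down, because it springs up again if let go. Leave the other things on the bench where they are.

Things in the scene. Friction and masses are not known exactly. Their poses are not given: they have to be found in the camera images.
- cover: The loose cover, 0.2 to 0.35 kg: green flange disc 126 mm across, 5 mm thick; below it a bare-metal locating plug 104 mm across, 8 mm deep, chamfered; on top an upright black round knob 24 mm across, 42 mm tall. Origin: centre of the plug's underside. Starts lying level on the bench on its plug, knob up. Cover, pot and lever share three places (left, middle, right) at random.
- cover_grip (a point): Centre of the cover's knob, where it is gripped: 24 mm above the flange's top, 29 mm above the flange's underside, 37 mm above the plug's underside, 18 mm below the knob's top. z points up out of the knob.
- pot_rim (a point): Centre of the gear pot's mouth at rim height, z up. Pot: fixed green round vessel, 120 mm across outside, mouth 110 mm, rim 100 mm above the bench, on a black-faced board 150 mm square, 12 mm thick; the gears inside lie below the plug's reach. With the cover seated, the plug is in the mouth, the flange on the rim and the knob point 29 mm above this one.
- lever_bar (a point): Centre of the run lever's cross-bar: level round black rubber bar, 22 mm thick, 70 mm long, parallel to the hinge axis, on a steel arm 14 mm thick, 130 mm from that axis. At rest the arm rises 30 degrees above level, bar centre 177 mm above the bench; at the third notch it points 21.6 degrees below level, bar centre 64 mm above the bench.
- lever_pivot (a point): Centre of the lever's hinge axis, 112 mm above the bench, between the two rounded green cheeks (64 mm over both, 152 mm high) of the fixed console, farther from the robot than the bar. Its black-faced board, 250 x 120 x 12 mm, runs under the bar too. The arm points from here level towards the bar; the axis is level and square to that.
- lever (a joint): Lever angle, rad: 0 at rest (up), growing as the bar is pressed down. Notches at 0.30, 0.60 and 0.90 (third), end stop at 0.97. The notches are felt as ripples, none holds the lever: let go, it springs back to 0. Pressing the bar down takes 2 to 9 N, and about 6 N holds it at the third notch.
- sheave_a: Bystander: black rubber pulley wheel lying flat, 52 mm across, 26 mm high; origin at its underside's centre.
- sheave_b: Bystander: a second pulley wheel, the same as the first.
- tin_lid: Bystander: small bare-metal disc 72 mm across, 8 mm thick, with a thin black knob (not the pot's cover); origin at its underside's centre.
- cup: Bystander: steel cup 72 mm across, 80 mm high; origin at its underside's centre.
- wrench: Bystander: wrench lying on the bench on the right side.
- screwdriver: Bystander: screwdriver lying on the bench on the left side.
- rollers: Bystander: green roller bogie with four black wheels, 120 mm long, 50 mm wide, 40 mm high, lying crosswise near the robot.
Mind the look-alikes: they are no part of the job. Leave any yellow look-alike of the part that bears pot_rim alone.

How it is judged:
On the way, in this order (a step that is already met when the one before it is completed fails the run):
1. the cover sits seated and level on the gear pot, let go, with the lever still up (horizontal distance between cover_grip and pot_rim below 0.007 m and z of cover_grip in the frame of pot_rim between 0.026 and 0.032 m and angle between cover_grip's own z axis and vertical below 0.05 rad and contact force between the fingers and cover below 0.1 N and value of joint lever below 0.12 rad), for 0.3 s.
2. the lever is pressed down to the third notch (value of joint lever above 0.84 rad), for 0.3 s.
At the end, for the whole second after the job is handed in: The cover lies on the pot with its knob within 7 mm of the mouth's centre line, 26 to 32 mm above the rim and within 0.05 rad of level, at rest and not touched; the lever is at 0.84 rad or more (third notch) and the robot presses on it with more than 1.5 N through the last second (horizontal distance between cover_grip and pot_rim below 0.007 m and z of cover_grip in the frame of pot_rim between 0.026 and 0.032 m and angle between cover_grip's own z axis and vertical below 0.05 rad and contact force between the fingers and cover below 0.1 N and linear speed of cover below 0.02 m/s and value of joint lever above 0.84 rad and contact force between any of the fingers, the arm and lever above 1.5 N); the arm keeps its last pose, push and grip.
It fails at once if the lever is pressed while the cover is not seated on the pot (value of joint lever above 0.25 rad and not (horizontal distance between cover_grip and pot_rim below 0.007 m and z of cover_grip in the frame of pot_rim between 0.026 and 0.032 m and angle between cover_grip's own z axis and vertical below 0.05 rad)).
It fails at once if the cover is dropped (falls free for more than about 25 mm) (contact force between the fingers and cover below 0.01 N and linear speed of cover above 0.7 m/s).
It fails at once if a bystander is shifted by more than 30 mm (distance of any of sheave_a, sheave_b, tin_lid, cup, wrench, screwdriver, rollers from where it was at the start of the episode above 0.03 m).
It also fails if it takes over 58 s, if anything falls off the work surface, if the arm or the gripper's body presses on something with over 40 N, if the wrist force passes 120 N, or if a joint passes its speed limit or range.

### The arm

A 7-joint arm with a two-finger parallel gripper is mounted at the origin on the work surface. World frame = base frame: x ahead of the robot, y to its left, z up, the work surface at z = 0. Lengths are in m, angles in rad, forces in N, time in s.
With the tool pointing down it reaches from about 0.4 to 0.9 m from the base axis. Payload 5.5 kg.
Tool frame: the origin (TCP) lies midway between the tips of the shut fingers; the grasp point (between the pads) lies 19 mm behind it (manip.grip_depth is the distance from the TCP to the grasp point, in m); z points along the fingers, x is the direction in which the jaws open and shut, and the axes are right-handed (so a half turn about z gives the same grasp; the last joint's range is limited). The gripper opens to 92 mm and grips with 3 to 60 N. Pads are 19 mm wide; open, the fingers measure 130 mm over their backs; the gripper's body (75 mm by 190 mm) begins 47 mm behind the grasp point.
Start: joints at [1.45, 0.501, -0.427, 1.55, 0.221, 1.138, -0.21], TCP at [0.243, -0.603, 0.227] pointing down, gripper open.
Joint ranges: [-2.88, 2.88], [-0.31, 2.03], [-1.54, 1.56], [0.2, 2.42], [-1.41, 4.55], [0.19, 2.02], [-2.57, 2.57]. Speed limits (rad/s): [2.57, 2.57, 3.14, 3.14, 3.14, 3.14, 3.14].

### API

Orientations are given as a unit quaternion [x, y, z, w].
In Python, from bench import manip, effector, viewer gives the robot as it stands. Calls block until the motion is done:
- manip.move_pose(position, orientation): joint-space move of the TCP to a pose.
- manip.servo_line(position, ori=None, vel=0.15): straight line of the TCP; ori=None keeps the orientation; vel is the mean speed in m/s.
- manip.movej(angles): joint-space move.
- effector.open_jaws() and effector.close(f_grip=None): open the fingers fully, or close them until they stop; f_grip is the grip in N (None keeps the last).
- manip.sleep(seconds).
- manip.solve_ik(position, orientation): joint angles nearest the present ones, or None.
- viewer.get_image(name): name is "scene" or "top" or "wrist"; returns the picture (420x560x3 uint8, red, green, blue); there is no depth.
- viewer.get_calibration(name): a dict with "vfov" (degrees; the focal length in pixels is half the picture's height over the tangent of half this angle, whatever the lens; pixels are square), "cx", "cy" (the principal point, pixels), "dist_coeffs" ([k1, k2, p1, p2, k3] as OpenCV has them; the pictures are not rectified), "eye" and "attitude" of the camera in the world. Camera axes: x right, y down, z forward; pixel columns grow to the right and rows downward; lengths in m; the calibration is good to about 2 mm. A picture is of the moment at which its call begins: read the wrist's pose just before it. get_calibration takes no time and is no camera call; for the wrist camera it gives the pose at the moment of the call.
A pose or a line that the arm cannot do raises manip.PlanningError and nothing moves.
- manip.hand_in(): hands the job in, once; it reports no verdict.
Readings, each from a call of its own:
- manip.current_clock(): time.
- manip.current_q(): joint angles.
- manip.current_joint_velocities(): joint speeds.
- manip.current_tau(): joint torques, N m.
- manip.current_tool_pos(): TCP position.
- manip.current_tcp_rot(): TCP orientation.
- manip.current_force(): force on the tool from outside, world axes, zero at the start.
- manip.current_wrist_torque(): the same for the moment, N m.
- manip.current_finger_gap(): finger opening in m.
Only numpy, scipy, OpenCV 4.12 (cv2) and the standard library are available. Lean on these libraries where they do the work, as an engineer would, in place of code of your own. Each camera call takes 0.05 s, during which the arm holds its last target.

## Working session

There is one attempt and no reset: what is moved stays moved. The work goes in short steps, each a Python script; the robot and the scene stay as the last script left them, time stands still between calls to the robot, and variables do not carry over. Pictures are saved under pics/ and viewed, and the job is handed in when it is done.

```bash
ls; mkdir -p pics; python3 - <<'E'
from bench import manip, effector, viewer
import cv2
for n in ["scene","top","wrist"]:
    im=viewer.get_image(n); cv2.imwrite(f"pics/{n}0.png",im[:,:,::-1]); print(n,viewer.get_calibration(n))
print(manip.current_clock(),manip.current_tool_pos(),manip.current_tcp_rot())
E
```

```text
pics
scene {'vfov': 48.946787980658385, 'cx': 277.45200513447605, 'cy': 220.34340810194624, 'dist_coeffs': array([0.00526215, 0.        , 0.        , 0.        , 0.        ]), 'eye': array([1.23503305, 0.62422389, 1.32615304]), 'attitude': array([ 0.38401216,  0.86269629, -0.2988382 , -0.13778791])}
top {'vfov': 45.532732703505395, 'cx': 285.6905782590529, 'cy': 204.6563442755296, 'dist_coeffs': array([0.0121101, 0.       , 0.       , 0.       , 0.       ]), 'eye': array([0.45549122, 0.01526084, 1.51292894]), 'attitude': array([-0.69623578,  0.71738627, -0.02084905,  0.01334158])}
wrist {'vfov': 70.89009716476575, 'cx': 273.3138968223409, 'cy': 210.9794299097013, 'dist_coeffs': array([-0.05503218,  0.        ,  0.        ,  0.        ,  0.        ]), 'eye': array([ 0.3208593 , -0.57103879,  0.38467191]), 'attitude': array([ 0.81892715, -0.55280868, -0.0870956 ,  0.12718188])}
0.15 [ 0.24313247 -0.60225267  0.22592454] [ 8.29003338e-01 -5.59243177e-01 -6.01835487e-04 -4.14945960e-04]
```

View pics/scene0.png

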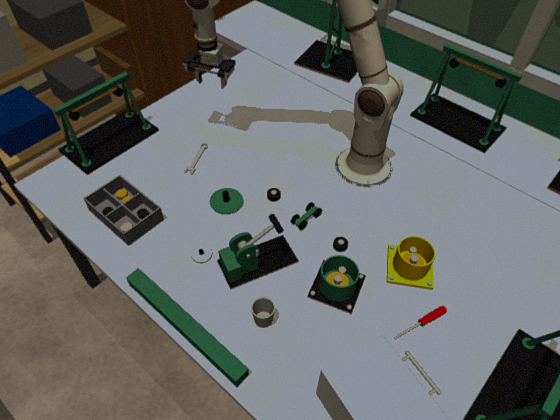

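View pics/top0.png

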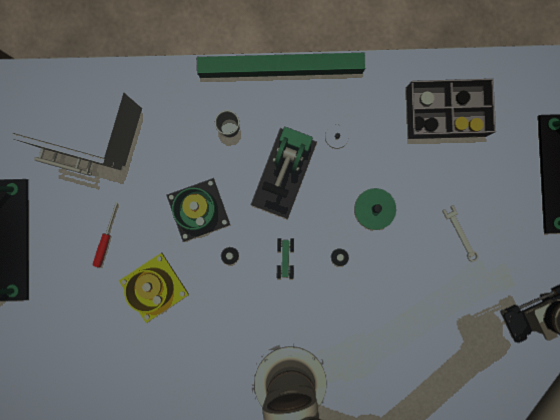

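View pics/wrist0.png

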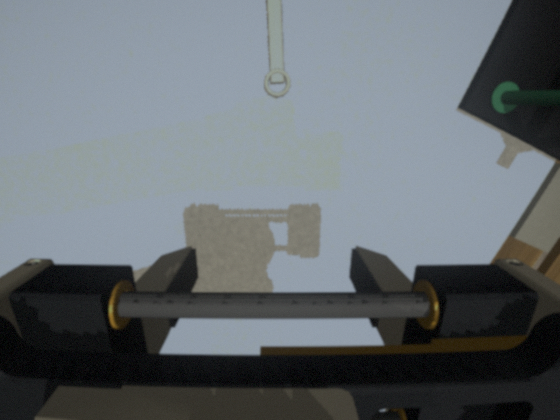

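The top view shows the cover at about (375,209), the green pot at (194,209), and the lever at (290,145) with its bar near (274,193). The yellow look-alike pot is at (153,290). Next I'll measure these coarsely, using top-view crops.

```bash
cat > h.py <<'E'
import numpy as np, cv2
from scipy.spatial.transform import Rotation as R
def K(c,h=420):
    f=h/2/np.tan(np.radians(c['vfov'])/2); return np.array([[f,0,c['cx']],[0,f,c['cy']],[0,0,1]])
def ray(c,uv):
    p=cv2.undistortPoints(np.array(uv,float).reshape(-1,1,2),K(c),c['dist_coeffs'])[:,0]
    d=np.c_[p,np.ones(len(p))]; return R.from_quat(c['attitude']).apply(d)
def onplane(c,uv,z):
    d=ray(c,uv); e=np.array(c['eye']); return e+d*((z-e[2])/d[:,2])[:,None]
def proj(c,X):
    X=np.atleast_2d(X)-c['eye']; X=R.from_quat(c['attitude']).inv().apply(X)
    return cv2.projectPoints(X,np.zeros(3),np.zeros(3),K(c),c['dist_coeffs'])[0][:,0]
def circfit(P):
    A=np.c_[2*P[:,:2],np.ones(len(P))]; s=np.linalg.lstsq(A,(P[:,:2]**2).sum(1),rcond=None)[0]
    return s[:2],np.sqrt(s[2]+s[0]**2+s[1]**2)
def down(phi): # tool down, jaw x axis at angle phi in world
    x=[np.cos(phi),np.sin(phi),0]; z=[0,0,-1]; y=np.cross(z,x)
    return R.from_matrix(np.c_[x,y,z]).as_quat()
E
python3 - <<'E'
from h import *
from bench import viewer
im=cv2.imread('pics/top0.png'); c=viewer.get_calibration('top')
print(R.from_quat(c['attitude']).as_matrix().round(3))
cr=im[90:330,100:420]; cv2.imwrite('pics/crop0.png',cv2.resize(cr,None,fx=2.5,fy=2.5,interpolation=cv2.INTER_CUBIC))
hsv=cv2.cvtColor(im,cv2.COLOR_BGR2HSV)
m=cv2.inRange(hsv,(55,90,30),(90,255,255))
n,l,s,ce=cv2.connectedComponentsWithStats(m)
for i in range(1,n):
    if s[i,4]>100: print(s[i],ce[i].round(1),onplane(c,ce[i],0.013).round(4))
for nm,uv,z in [('coverdisc',(375.3,209),.013),('pot',(194,209),.1),('bar',(274,193),.177),('console',(293,140),.15),('rollers',(285,258),.02),('shA',(230,256),.02),('shB',(340,257),.02),('cup',(228,124),.08),('tinlid',(337,135),.01)]: print(nm,onplane(c,uv,z).round(4))
E
```

```text
[[-0.03  -0.998  0.048]
 [-0.999  0.03  -0.011]
 [ 0.01  -0.048 -0.999]]
[ 197   53  168   20 2718] [280.4  62.7] [[0.9601 0.0012 0.013 ]]
[276 127  36  43 638] [293.6 143.3] [[ 0.7124 -0.0312  0.013 ]]
[  0 183  19  13 108] [ 11.1 188.5] [[0.6004 0.8143 0.013 ]]
[172 188  43  42 573] [195.4 210.5] [[0.5183 0.269  0.013 ]]
[ 355  189   41   40 1226] [374.9 208.6] [[ 0.508  -0.2693  0.013 ]]
[282 240   7  37 188] [285.1 258. ] [[0.3685 0.0049 0.013 ]]
coverdisc [[ 0.5068 -0.2705  0.013 ]]
pot [[0.5191 0.258  0.1   ]]
bar [[0.5521 0.0304 0.177 ]]
console [[ 0.6982 -0.0256  0.15  ]]
rollers [[0.3689 0.0052 0.02  ]]
shA [[0.3799 0.1682 0.02  ]]
shB [[ 0.3669 -0.1585  0.02  ]]
cup [[0.7624 0.1583 0.08  ]]
tinlid [[ 0.7346 -0.1636  0.01  ]]
```

View pics/crop0.png

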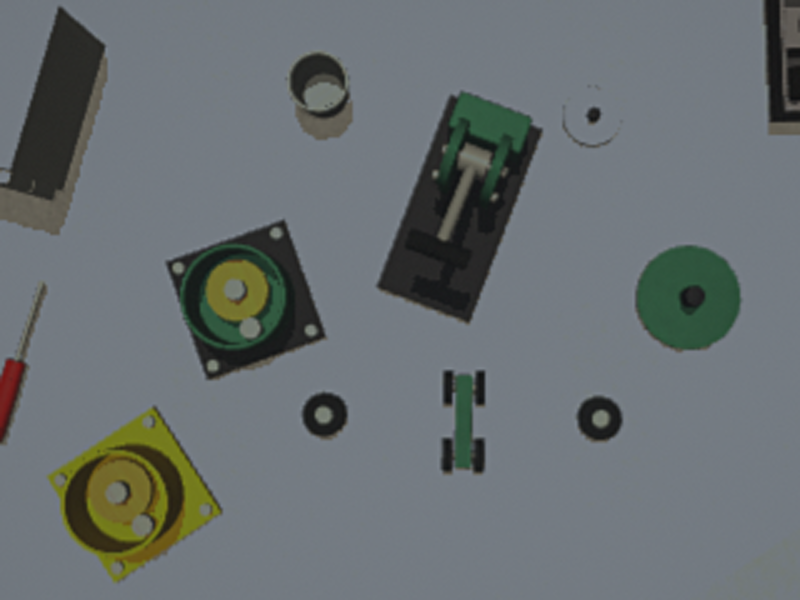

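The crop shows the bar at crop (437,247), with its shadow below it. The hub is near crop (474,158). Next I'll check reachability and take closer wrist views above the cover.

```bash
python3 - <<'E'
from h import *
from bench import manip,viewer,effector
for nm,p in [('cov',(.507,-.2705)),('pot',(.519,.258)),('bar',(.552,.03))]:
    az=np.arctan2(p[1],p[0])
    for d in [-90,-45,0,45,90]:
        r=[]
        for z in (.03,.15,.3):
            q=manip.solve_ik(list(p)+[z],down(az+np.radians(d))); r.append(None if q is None else np.round(q,2).tolist())
        print(nm,d,r)
E
```

```text
cov -90 [[0.68, 0.62, -0.3, 1.87, 0.27, 0.69, -1.84], [0.76, 0.45, -0.4, 1.81, 0.21, 0.92, -1.8], [0.83, 0.31, -0.48, 1.66, 0.15, 1.22, -1.74]]
cov -45 [[0.8, 0.65, -0.46, 1.87, 0.42, 0.72, -1.18], [0.88, 0.48, -0.56, 1.81, 0.31, 0.94, -1.09], [0.94, 0.33, -0.63, 1.65, 0.2, 1.23, -1.01]]
cov 0 [[0.88, 0.67, -0.57, 1.87, 0.51, 0.75, -0.47], [0.98, 0.52, -0.7, 1.81, 0.4, 0.96, -0.38], [1.05, 0.36, -0.78, 1.65, 0.26, 1.24, -0.27]]
cov 45 [[0.94, 0.7, -0.66, 1.86, 0.59, 0.78, 0.26], [1.07, 0.56, -0.83, 1.8, 0.49, 0.99, 0.34], [1.15, 0.4, -0.92, 1.65, 0.34, 1.26, 0.46]]
cov 90 [[1.06, 0.77, -0.83, 1.86, 0.75, 0.85, 0.93], [1.14, 0.61, -0.94, 1.8, 0.57, 1.03, 1.06], [1.21, 0.44, -1.02, 1.64, 0.39, 1.28, 1.2]]
pot -90 [[0.06, 0.75, -0.77, 1.85, 0.69, 0.83, -2.17], [0.14, 0.59, -0.87, 1.79, 0.52, 1.01, -2.04], [0.0, 0.34, -0.65, 1.64, 0.22, 1.23, -1.8]]
pot -45 [[0.21, 0.87, -1.0, 1.84, 0.9, 0.96, -1.53], [0.27, 0.69, -1.08, 1.79, 0.69, 1.1, -1.38], [0.39, 0.6, -1.3, 1.63, 0.59, 1.37, -1.31]]
pot 0 [[0.21, 0.88, -1.01, 1.84, 0.91, 0.97, -0.75], [0.36, 0.85, -1.3, 1.78, 0.88, 1.23, -0.73], [0
[... 336 characters left out ...]
, 0.65, -0.6, 1.92, 0.54, 0.73, -2.07], [0.57, 0.53, -0.87, 1.86, 0.49, 0.98, -2.03], [0.77, 0.45, -1.15, 1.7, 0.42, 1.28, -1.98]]
bar -45 [[0.42, 0.68, -0.67, 1.92, 0.61, 0.76, -1.33], [0.59, 0.55, -0.9, 1.86, 0.51, 0.99, -1.26], [0.81, 0.48, -1.22, 1.69, 0.47, 1.3, -1.24]]
bar 0 [[0.51, 0.73, -0.81, 1.92, 0.73, 0.81, -0.64], [0.61, 0.57, -0.94, 1.86, 0.54, 1.0, -0.5], [0.86, 0.55, -1.33, 1.69, 0.55, 1.34, -0.52]]
bar 45 [[0.59, 0.8, -0.93, 1.91, 0.84, 0.88, 0.06], [0.64, 0.58, -0.97, 1.85, 0.57, 1.01, 0.26], [0.87, 0.58, -1.37, 1.69, 0.59, 1.36, 0.24]]
bar 90 [[0.6, 0.8, -0.94, 1.91, 0.85, 0.89, 0.84], [0.62, 0.57, -0.95, 1.86, 0.54, 1.0, 1.07], [0.88, 0.62, -1.42, 1.69, 0.63, 1.39, 0.98]]
```

```bash
python3 - <<'E'
from h import *
from bench import manip,viewer,effector
p=np.array((.507,-.2705)); az=np.arctan2(p[1],p[0])
t=np.array([-np.sin(az),np.cos(az)])
manip.move_pose([*(p-0.06*t),.22],down(az))
im=viewer.get_image('wrist');c=viewer.get_calibration('wrist')
cv2.imwrite('pics/w1.png',im[:,:,::-1]); print(c['eye'],R.from_quat(c['attitude']).as_matrix().round(3).tolist())
hsv=cv2.cvtColor(im,cv2.COLOR_RGB2HSV); m=cv2.inRange(hsv,(55,90,30),(90,255,255))
ct=max(cv2.findContours(m,cv2.RETR_EXTERNAL,cv2.CHAIN_APPROX_NONE)[0],key=cv2.contourArea)[:,0]
k=(ct[:,0]>2)&(ct[:,0]<557)&(ct[:,1]>2)
print(circfit(onplane(c,ct[k],.013)), len(ct),ct.min(0),ct.max(0),'force',manip.current_force(),manip.current_clock())
E
```

```text
[ 0.51762259 -0.25233266  0.37845134] [[0.88, -0.453, -0.145], [-0.475, -0.838, -0.269], [-0.0, 0.305, -0.952]]
(array([ 0.51023279, -0.26991943]), np.float64(0.060118869127114574)) 288 [225  80] [325 182] force [ 0.1368663  -0.37645487 -0.05865373] 1.5667
```

View pics/w1.png

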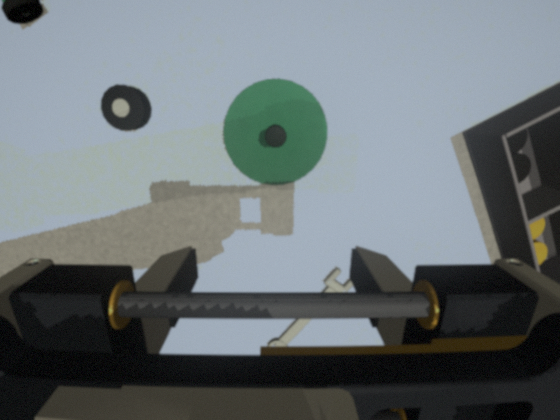

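The cover fills (223–327, 80–182) and its knob is at (275,135). The wrist and top fixes agree to about 2 mm. Next I grasp it and lift.

```bash
python3 - <<'E'
from h import *
from bench import manip,viewer,effector
p=np.array((.5097,-.2698)); az=np.arctan2(-.2705,.507); o=down(az)
manip.servo_line([*p,.10],o,vel=.2)
manip.servo_line([*p,.019],o,vel=.1)
print(manip.current_force()); effector.close(30)
print(manip.current_finger_gap(),manip.current_force(),manip.current_tool_pos())
manip.servo_line([*p,.06],o,vel=.08)
print(manip.current_force()); manip.servo_line([*p,.28],o,vel=.2)
manip.sleep(.2)
im=viewer.get_image('wrist');c=viewer.get_calibration('wrist');cv2.imwrite('pics/w2.png',im[:,:,::-1])
s=viewer.get_image('scene');cv2.imwrite('pics/s2.png',s[:,:,::-1])
print(manip.current_finger_gap(),manip.current_force(),manip.current_tool_pos(),manip.current_tcp_rot(),o,manip.current_clock())
import pickle;pickle.dump((c,manip.current_tool_pos(),manip.current_tcp_rot()),open('w2.pkl','wb'))
E
```

```text
[ 0.053357   -0.36464098 -0.09752544]
0.023706804295375118 [ 0.1118153   0.14862392 -0.49287968] [ 0.50972594 -0.26980133  0.01897811]
[-0.15221042  0.11411488 -2.85381882]
0.02317155261218158 [ 0.09345231  0.98193145 -1.80852981] [ 0.5094632  -0.26965542  0.27932203] [ 9.70137769e-01 -2.42553800e-01 -5.36570953e-04 -2.75027820e-04] [ 0.97012388 -0.24261011  0.         -0.        ] 6.6333
```

View pics/w2.png

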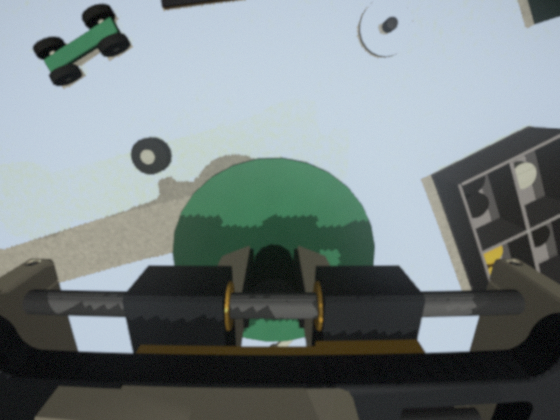

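View pics/s2.png

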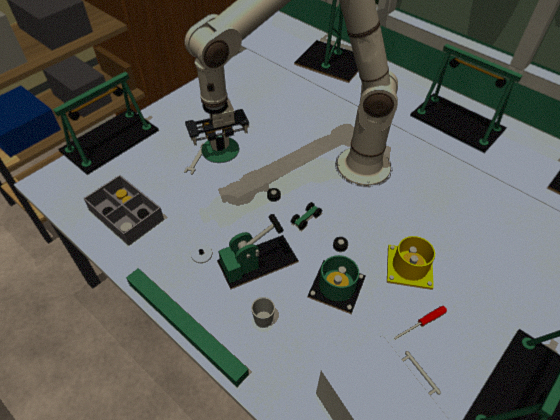

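The cover is held level. Next I'll measure its offset in the grip, then carry it at height and view the lever and the pot on the way.

```bash
cat > arc.py <<'E'
from h import *
def green(im_rgb,pts=None):
    return cv2.inRange(cv2.cvtColor(im_rgb,cv2.COLOR_RGB2HSV),(55,80,20),(92,255,255))
def flange(im,c,ztop):
    m=green(im); m[235:]=0; m[:, :165]=0; m[:,385:]=0
    ct=max(cv2.findContours(m,cv2.RETR_EXTERNAL,cv2.CHAIN_APPROX_NONE)[0],key=cv2.contourArea)[:,0]
    ct=ct[(ct[:,1]<230)]
    ct=ct[(ct[:,1]<228)]
    P=onplane(c,ct,ztop)
    for _ in range(4):
        ce,r=circfit(P); e=abs(np.hypot(*(P[:,:2]-ce).T)-r); P=P[e<.003]
    return ce,r,len(P)
E
python3 - <<'E'
from arc import *; import pickle
from bench import manip,viewer
im=cv2.imread('pics/w2.png')[:,:,::-1].copy(); c,tp,tr=pickle.load(open('w2.pkl','rb'))
ce,r,n=flange(im,c,tp[2]-.006); print('flange',ce,r,n,'off world',ce-tp[:2],'tool',R.from_quat(tr).inv().apply([*(ce-tp[:2]),0]))
out=[]
for i,(p) in enumerate([(.5,-.11,.3),(.53,.10,.3)]):
    az=np.arctan2(p[1],p[0]); 
    if i: az=np.arctan2(.26,.52)
    manip.servo_line(p,down(az),vel=.2); manip.sleep(.15)
    im=viewer.get_image('wrist');c=viewer.get_calibration('wrist');cv2.imwrite(f'pics/w3_{i}.png',im[:,:,::-1]);out.append((c,manip.current_tool_pos(),manip.current_tcp_rot()))
pickle.dump(out,open('w3.pkl','wb'))
print(manip.current_clock(),manip.current_finger_gap(),manip.current_force())
E
```

```text
flange [ 0.50982399 -0.26885504] 0.06055166726902378 226 off world [0.00036079 0.00080038] tool [-5.83359207e-05 -8.75998491e-04  3.07957695e-07]
9.2 0.023295195670987104 [ 0.1841177  -0.32611043 -1.35561362]
```

```bash
ls pics
```

```text
crop0.png
s2.png
scene0.png
top0.png
w1.png
w2.png
w3_0.png
w3_1.png
wrist0.png
```

View pics/w3_0.png

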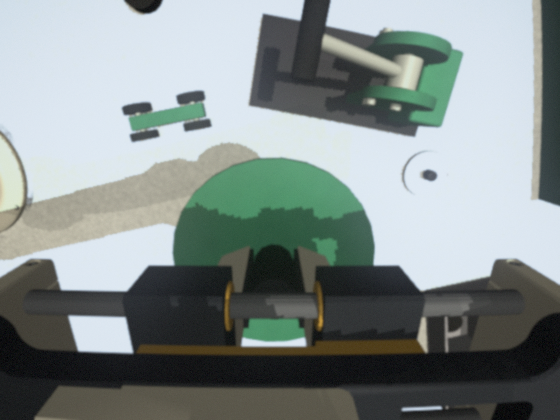

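View pics/w3_1.png

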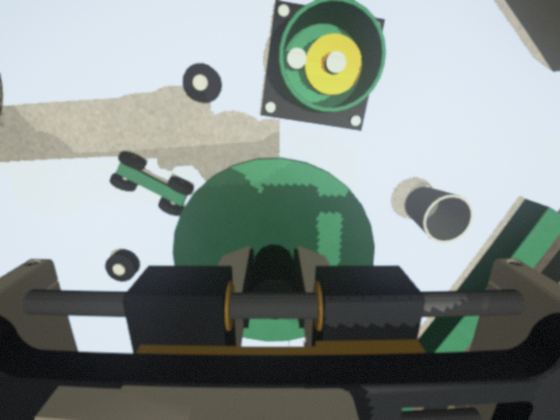

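w3_0 shows the lever bar end-on and large at about (310,40), so I'll use two views for it later. In w3_1 the pot mouth sits at (332,55), touching the top edge. I'll shift so the camera is nearly above the pot.

```bash
python3 - <<'E'
from arc import *; import pickle
from bench import manip,viewer
az=np.arctan2(.258,.519); t=np.array([-np.sin(az),np.cos(az)])
p=np.array([.519,.258])-.11*t
manip.servo_line([*p,.3],down(az),vel=.2); manip.sleep(.2)
im=viewer.get_image('wrist');c=viewer.get_calibration('wrist');cv2.imwrite('pics/w4.png',im[:,:,::-1])
tp=manip.current_tool_pos();tr=manip.current_tcp_rot()
pickle.dump((c,tp,tr),open('w4.pkl','wb'))
m=green(im)
for ct in cv2.findContours(m,cv2.RETR_EXTERNAL,cv2.CHAIN_APPROX_NONE)[0]:
    if cv2.contourArea(ct)>1500:
        ct=ct[:,0]; P=onplane(c,ct,.1)
        for _ in range(5):
            ce,r=circfit(P); e=abs(np.hypot(*(P[:,:2]-ce).T)-r); P=P[e<.003]
        print(ct.min(0),ct.max(0),ce,r,len(P),len(ct))
ce,r,n=flange(im,c,tp[2]-.006); print('flange',ce,r,n,'tool off',R.from_quat(tr).inv().apply([*(ce-tp[:2]),0]), c['eye'])
cv2.imwrite('pics/w4c.png',cv2.resize(im[0:180,200:400,::-1],None,fx=3,fy=3,interpolation=cv2.INTER_CUBIC))
E
```

```text
[439 230] [528 290] [0.88002375 0.18989007] 0.04301537194306863 35 254
[174 159] [373 273] [0.58735908 0.12201781] 0.09091212471179258 30 815
flange [0.56790483 0.15977698] 0.059415263730034515 244 tool off [ 6.68329912e-04 -1.37891267e-03 -1.42019127e-06] [0.53162441 0.23314854 0.4586935 ]
```

View pics/w4c.png

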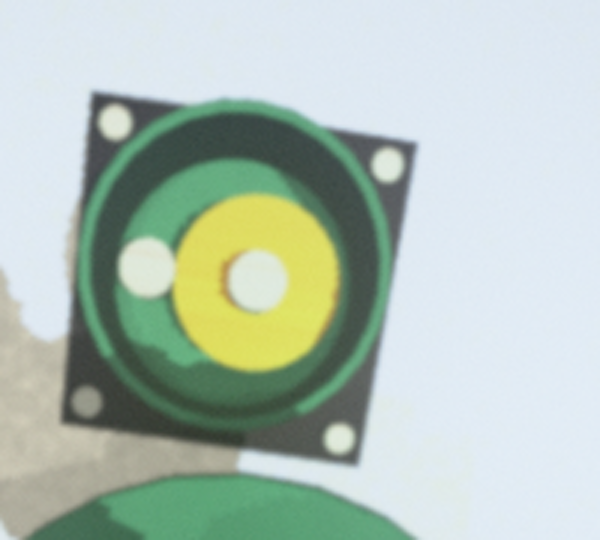

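The pot mouth is clear: outer rim at crop (80–390, 97–430), lower part in shadow. I'll fit the outer rim edge using green excess.

```bash
python3 - <<'E'
from arc import *; import pickle
im=cv2.imread('pics/w4.png').astype(int); c,tp,tr=pickle.load(open('w4.pkl','rb'))
for th in (8,14,25,40):
    m=((im[:,:,1]-im[:,:,2])>th).astype(np.uint8)*255; m[150:]=0; m[:,:215]=0;m[:,345:]=0
    cts=cv2.findContours(m,cv2.RETR_EXTERNAL,cv2.CHAIN_APPROX_NONE)[0]
    ct=cv2.convexHull(np.vstack([x for x in cts if len(x)>20]))[:,0].astype(float)
    P=onplane(c,ct,.1); n0=len(P)
    for _ in range(6):
        ce,r=circfit(P); e=abs(np.hypot(*(P[:,:2]-ce).T)-r); P=P[e<.002]
    print(th,ce,r,len(P),n0,ct.min(0),ct.max(0))
# board-hole check: 4 white studs -> diag centre at z .012+
v=[(200+a/3,b/3) for a,b in [(115,122),(388,165),(339,438),(87,402)]]
P=onplane(c,v,.014); print(P[:,:2].mean(0), (P[0]+P[2])/2,(P[1]+P[3])/2)
E
```

```text
8 [0.17846976 0.06658492] 0.43439854463889166 1 9 [215.   0.] [344. 149.]
14 [0.52350365 0.26200077] 0.060714608060899795 42 42 [225.  32.] [332. 144.]
25 [0.52315045 0.26216654] 0.05982660641043729 49 49 [226.  32.] [330. 142.]
40 [0.52314827 0.26182915] 0.059217336615372936 40 41 [226.  33.] [329. 137.]
[0.52404313 0.26204718] [0.52386362 0.26206748 0.014     ] [0.52422264 0.26202688 0.014     ]
```

The pot centre is (0.5233, 0.262); the rim fit and the studs agree to under 1 mm. Next is the guarded lowering.

```bash
python3 - <<'E'
from arc import *
from bench import manip,viewer
az=np.arctan2(.258,.519);o=down(az)
off=R.from_quat(o).apply([.0003,-.0011,0])[:2]
p=np.array([.5233,.262])-off; print(p)
manip.servo_line([*p,.3],o,vel=.2)
manip.servo_line([*p,.135],o,vel=.12); manip.sleep(.2)
f0=manip.current_force();print(f0)
for z in np.arange(.131,.1085,-.002):
    manip.servo_line([*p,z],o,vel=.04)
    f=manip.current_force()-f0; print(round(z,4),f.round(2),manip.current_tool_pos().round(4))
    if np.linalg.norm(f)>7: break
im=viewer.get_image('scene');cv2.imwrite('pics/s5.png',cv2.resize(im[200:330,260:460,::-1],None,fx=4,fy=4))
im=viewer.get_image('wrist');cv2.imwrite('pics/w5.png',im[:,:,::-1])
print(manip.current_clock(),manip.current_wrist_torque())
E
```

```text
[0.52352102 0.26088145]
[-0.07683383 -0.00758309 -1.76667225]
0.131 [-0.18 -0.26 -0.22] [0.5233 0.2606 0.1306]
0.129 [-0.26 -0.36 -0.17] [0.5234 0.2608 0.1288]
0.127 [-0.12  0.53 -0.41] [0.5234 0.2608 0.1268]
0.125 [ 0.8  -0.24  1.27] [0.5235 0.2608 0.1249]
0.123 [ 0.43 -0.49 -1.25] [0.5235 0.2608 0.1228]
0.121 [ 0.09 -0.77 -1.5 ] [0.5234 0.2608 0.1208]
0.119 [ 0.31 -0.54 -0.44] [0.5234 0.2608 0.1188]
0.117 [-0.15 -0.74 -0.12] [0.5234 0.2608 0.1168]
0.115 [-0.41  0.57 -1.26] [0.5233 0.2609 0.1148]
0.113 [-0.41  0.92 -0.57] [0.5233 0.2609 0.1128]
0.111 [-1.18  0.7   2.29] [0.5233 0.2611 0.111 ]
0.109 [-6.57 -3.31 15.9 ] [0.5234 0.2611 0.1109]
15.475 [-0.68614989  1.30485704  0.03907318]
```

View pics/s5.png

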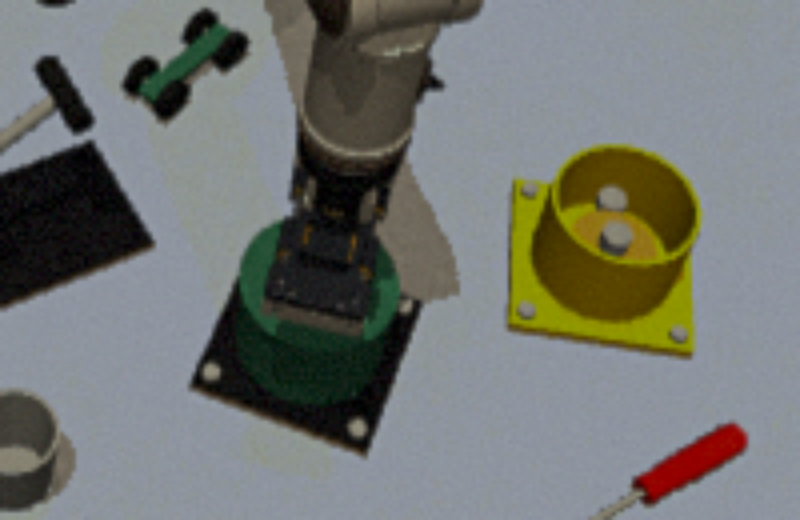

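The cover seats at TCP z = 0.111, exactly as predicted, with contact force. I'll unload, release, retract and look.

```bash
python3 - <<'E'
from arc import *; import pickle
from bench import manip,viewer,effector
p=[.5234,.2611]; o=down(np.arctan2(.258,.519))
manip.servo_line([*p,.111],o,vel=.04); print(manip.current_force())
effector.open_jaws(); print(manip.current_finger_gap(),manip.current_force())
manip.servo_line([*p,.18],o,vel=.08)
manip.servo_line([*p,.3],o,vel=.2)
az=np.arctan2(.258,.519); t=np.array([-np.sin(az),np.cos(az)])
q=np.array([.523,.262])-.09*t
manip.servo_line([*q,.3],o,vel=.2); manip.sleep(.1)
im=viewer.get_image('wrist');c=viewer.get_calibration('wrist');cv2.imwrite('pics/w6.png',im[:,:,::-1]); pickle.dump(c,open('w6.pkl','wb'))
for z in (.105,):
    m=((im[:,:,1].astype(int)-im[:,:,0])>25).astype(np.uint8)*255; m[230:]=0;m[:,400:]=0;m[:,170:180]=0
    ct=cv2.convexHull(max(cv2.findContours(m,cv2.RETR_EXTERNAL,cv2.CHAIN_APPROX_NONE)[0],key=cv2.contourArea))[:,0]
    print(ct.min(0),ct.max(0),circfit(onplane(c,ct,z)))
im=viewer.get_image('scene');cv2.imwrite('pics/s6.png',cv2.resize(im[200:330,260:460,::-1],None,fx=4,fy=4))
im=viewer.get_image('top');cv2.imwrite('pics/t6.png',im[:,:,::-1])
print(manip.current_clock())
E
```

```text
[-2.17442779 -0.1761292   2.78271514]
0.09198358553646147 [0.0710137  0.22939311 0.58538753]
[219  56] [328 167] (array([0.52459589, 0.26106224]), np.float64(0.06260622153469192))
19.5083
```

View pics/w6.png

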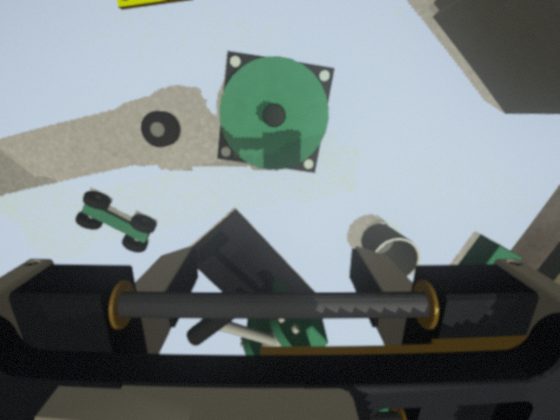

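View pics/s6.png

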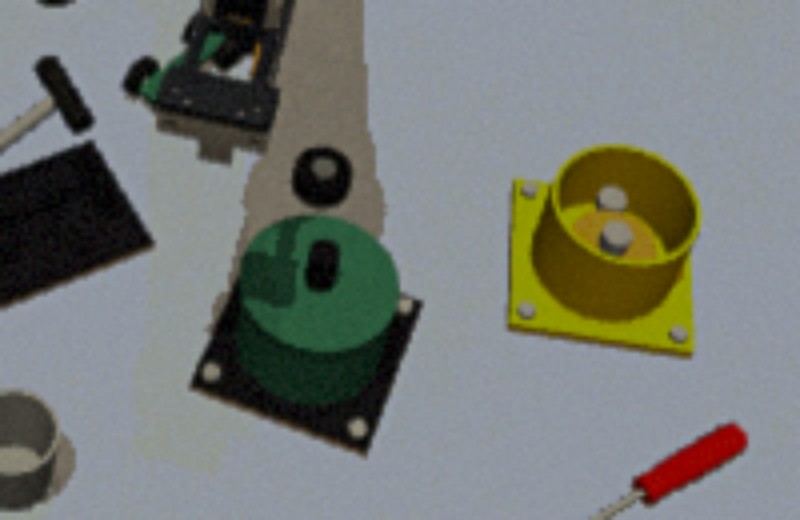

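The cover is seated. Its flange fits at (0.5246, 0.2611) with radius 62.6 mm at the expected height, 1.6 mm from the mouth centre, and it looks level. Next I view the lever with the jaws shut and the jaw axis along the bar.

```bash
python3 - <<'E'
from arc import *; import pickle
from bench import manip,viewer,effector
effector.close(20)
phi=np.radians(68)
out=[]
for i,(p) in enumerate([(.62,.0,.32),(.66,-.02,.32)]):
    manip.move_pose(p,down(phi)) if i==0 else manip.servo_line(p,down(phi)); manip.sleep(.15)
    im=viewer.get_image('wrist');c=viewer.get_calibration('wrist');cv2.imwrite(f'pics/w7_{i}.png',im[:,:,::-1]);out.append(c)
pickle.dump(out,open('w7.pkl','wb')); print(manip.current_clock(),out[0]['eye'])
E
```

```text
22.725 [0.5430786  0.03311095 0.47897411]
```

View pics/w7_0.png

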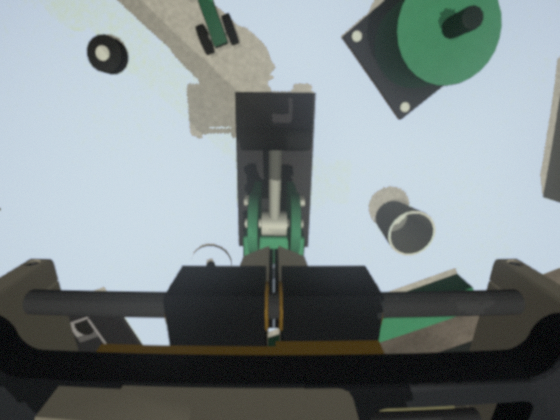

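View pics/w7_1.png

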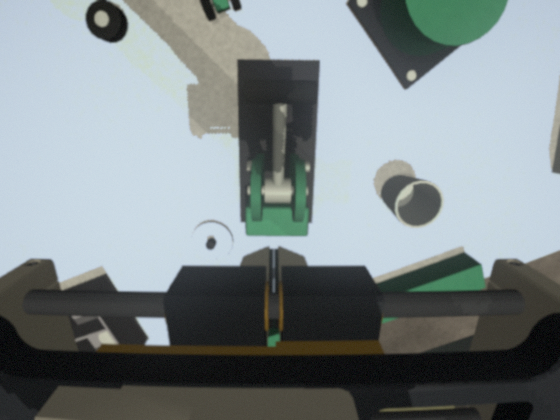

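The lever lies along the image's vertical axis, so 68° is right. The hub is near (273,222) and the arm's upper end is under the black bar at about (275,140). I'll enhance contrast to see the bar.

```bash
python3 - <<'E'
import cv2,numpy as np
o=[]
for i,(y,x) in enumerate([(80,225),(50,225)]):
    im=cv2.imread(f'pics/w7_{i}.png')[y:y+190,x:x+100].astype(float)
    im=255*np.clip(im/140,0,1)**.5; o.append(cv2.resize(im.astype(np.uint8),None,fx=3,fy=3,interpolation=cv2.INTER_CUBIC))
cv2.imwrite('pics/e7.png',np.hstack(o))
E
```

```text
(no output)
```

View pics/e7.png

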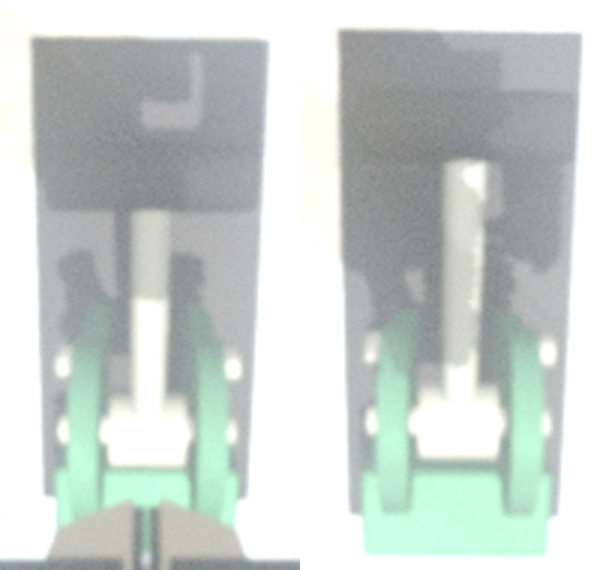

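```bash
python3 - <<'E'
from arc import *; import pickle
c=pickle.load(open('w7.pkl','rb'))
b=[(275.7,140.3),(279,91.7)]; h=[(274,223.3),(278,192.7)]
for uv,z in ((b,.177),(h,.115)):
    D=[ray(c[i],uv[i])[0] for i in (0,1)]; E=[c[i]['eye'] for i in (0,1)]
    A=sum(np.eye(3)-np.outer(d,d)/(d@d) for d in D); B=sum((np.eye(3)-np.outer(d,d)/(d@d))@e for d,e in zip(D,E))
    print('tri',np.linalg.solve(A,B).round(4),[onplane(c[i],uv[i],z)[0].round(4) for i in (0,1)])
from bench import viewer
t=viewer.get_calibration('top'); print(onplane(t,[(275,188.8)],.177),onplane(t,[(290,153)],.115))
# board corners z=.012
for i,(ox,y) in enumerate([(0,80),(300,50)]):
  v=[(225+(a-ox)/3,y+bb/3) for a,bb in ([(32,40),(268,42)] if i==0 else [(338,32),(582,33)])]
  print(onplane(c[i],v,.012).round(4))
E
```

```text
tri [0.5641 0.0266 0.1854] [array([0.5651, 0.0271, 0.177 ]), array([0.5633, 0.0263, 0.177 ])]
tri [ 0.6769 -0.0189  0.0887] [array([ 0.6677, -0.0157,  0.115 ]), array([ 0.6708, -0.0165,  0.115 ])]
[[0.56324708 0.02741954 0.177     ]] [[ 0.66787177 -0.01709886  0.115     ]]
[[ 0.491  -0.0058  0.012 ]
 [ 0.5355  0.1024  0.012 ]]
[[ 0.4905 -0.0058  0.012 ]
 [ 0.5348  0.1034  0.012 ]]
```

The bar is at (0.5642, 0.0268, 0.177) and the pivot at (0.6684, -0.0159), consistent across three views. Next I press along the arc with force monitoring.

```bash
python3 - <<'E'
from arc import *
from bench import manip,viewer
a=np.radians(67.8); o=down(a); d=np.array([-np.sin(a),np.cos(a)]); piv=np.array([.5642,.0268])-.1126*d
def tgt(L):
    th=np.radians(30)-L; return [*(piv+.13*np.cos(th)*d), .112+.13*np.sin(th)+.011]
s=tgt(0)
manip.servo_line([s[0],s[1],.3],o,vel=.2); manip.servo_line([s[0],s[1],.2],o,vel=.12); manip.sleep(.15)
f0=manip.current_force(); print(f0,manip.current_tool_pos())
for L in np.r_[np.arange(.0,.9,.06),.90,.925]:
    manip.servo_line(tgt(L),o,vel=.06)
    f=manip.current_force()-f0; print(round(L,3),f.round(2),(manip.current_tool_pos()-tgt(L)).round(4))
    if np.linalg.norm(f)>25: print('stop');break
    if .2<L<.26 and f[2]<1: print('no contact?');break
manip.sleep(.3); print(manip.current_force()-f0,manip.current_clock())
im=viewer.get_image('scene');cv2.imwrite('pics/s8.png',cv2.resize(im[180:330,180:420,::-1],None,fx=3.3,fy=3.3))
im=viewer.get_image('wrist');cv2.imwrite('pics/w8.png',im[:,:,::-1])
im=viewer.get_image('top');cv2.imwrite('pics/t8.png',im[:,:,::-1])
E
```

```text
[-0.8885937   0.45278338 -0.06288511] [0.56479627 0.02690134 0.20086356]
0.0 [ 1.22 -0.24  3.23] [ 0.0004 -0.0002  0.    ]
0.06 [ 0.65 -0.91  5.62] [ 0.0001 -0.0001  0.0004]
0.12 [-2.43 -0.23  5.88] [-0.0005  0.0002  0.0003]
0.18 [-1.53 -0.    4.34] [-0.0004  0.0004  0.0001]
0.24 [-0.95  0.53  3.34] [0.0001 0.0001 0.0001]
0.3 [-0.56  0.7   4.26] [0.0004 0.0001 0.0004]
0.36 [-0.71 -0.    5.84] [0.0004 0.0002 0.0006]
0.42 [0.1  0.89 6.47] [0.0002 0.0004 0.0005]
0.48 [-0.42  1.19  3.63] [0.0001 0.0001 0.0003]
0.54 [0.84 0.16 3.77] [ 0.0002 -0.0002  0.0002]
0.6 [ 0.5  -0.29  5.44] [ 0.0003 -0.0001  0.0004]
0.66 [-1.17  0.31  7.76] [0.0001 0.0002 0.0006]
0.72 [-1.27  0.98  6.26] [-0.      0.0004  0.0005]
0.78 [-0.38  1.07  4.96] [-0.      0.0003  0.0003]
0.84 [0.47 1.17 4.98] [ 0.0001 -0.      0.0002]
0.9 [-0.44  1.01  5.79] [-0.0002  0.      0.0003]
0.9 [-1.41  1.31  6.01] [-0.0002  0.0001  0.0006]
0.925 [-1.95  0.85  7.05] [-0.0004  0.0002  0.0005]
[-2.10009756  1.93044245  6.56173518] 29.95
```

View pics/s8.png

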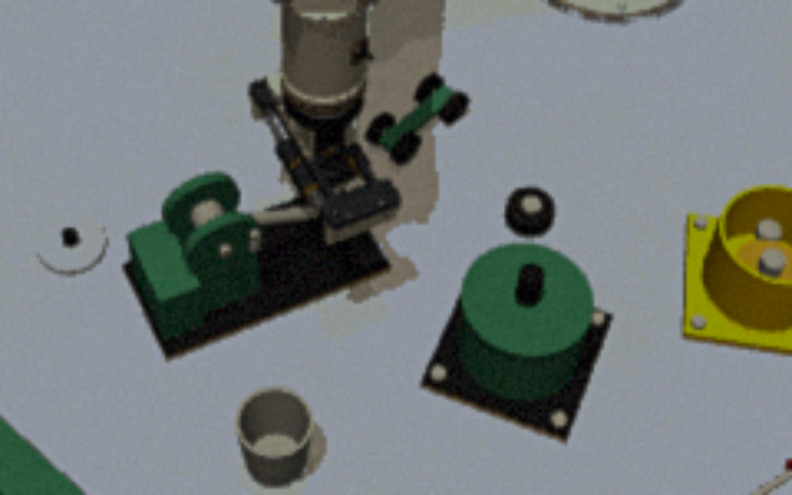

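View pics/w8.png

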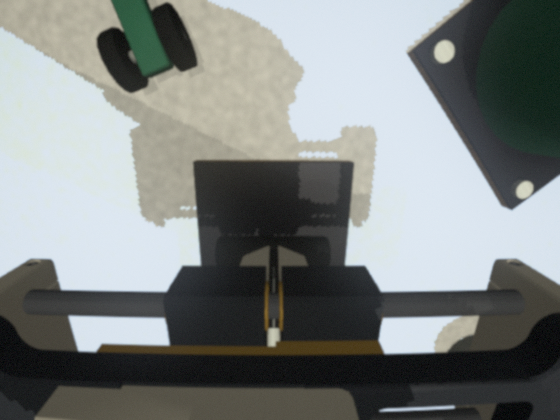

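The lever arm is down and the fingertips press centrally on the bar with about 6.6 N upward reaction. The force ripples matched three notches. The cover still sits level on the pot, and the bystanders look unmoved. Handing in.

```bash
python3 - <<'E'
from bench import manip
print(manip.current_force(),manip.current_tool_pos(),manip.current_clock()); manip.hand_in()
E
```

```text
[-2.61607574  1.96152935  6.95534778] [0.55726255 0.02965218 0.0728319 ] 30.1
the job is handed in; nothing more can be done
```

The cover is on the green gear pot and released, and I handed the job in at about 30 s with the run lever held down at its third notch. The hand-in gives no verdict, so what follows is from my own checks.

- **Cover:** I lowered it onto the pot under force monitoring and it seated at the predicted height (TCP z 0.111 m). After letting go, a wrist-camera circle fit put its centre about 1.6 mm from the pot's measured centre. It looks level in the pictures; I did not measure the tilt.
- **Lever:** I pressed the bar along its arc with shut fingertips and felt force ripples matching the three notches. The final commanded angle was 0.925 rad. The fingertip height of 0.073 m puts the bar centre at about 62 mm, just below the third notch's 64 mm. The upward push at hand-in was about 7 N.
- **Bystanders:** they look unmoved in the last scene picture, but I did not measure their positions again.

No check failed. The only disagreements were differences of 2 mm or so between camera views for the cover and bar. The hub's height also came out poorly, at 89 mm against the stated 112 mm, so I did not use it. I took the pivot from the bar position and the board's direction instead.

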